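# Seat the lens barrel in the V-block and hold it pressed

### The arm

A 7-joint arm with a two-finger parallel gripper is mounted at the origin on a cart in front of the work surface, level with it; the furniture and walls round the work are solid. World frame = base frame: x ahead of the robot, y to its left, z up, the work surface at z = 0. Lengths are in m, angles in rad, forces in N, time in s.
With the tool pointing down it reaches from about 0.35 to 0.9 m from the base axis. Payload 19.9 kg.
Tool frame: the origin (TCP) lies on the front face of the gripper's body, between the roots of the fingers; the fingertips stand 73 mm ahead of it and the grasp point (between the pads) lies 54 mm ahead of it (manip.tip_extent is the distance from the TCP to the fingertips, in m); z points along the fingers, y is the line along which they close (so a half turn about z gives the same grasp; the last joint's range is limited). The gripper opens to 85 mm and grips with 20 to 120 N. Pads are 22 mm wide; open, the fingers measure 114 mm over their backs; the gripper's body (76 mm by 85 mm) begins 54 mm behind the grasp point. The pads swing forward as they close: fully open they stand 13 mm farther back than shut.
Start: joints at [1.175, 0.417, -0.01, 1.614, 0.005, 1.111, -0.053], TCP at [0.217, -0.586, 0.304] pointing down, gripper open.
Joint ranges: [-2.81, 2.81], [-0.39, 2.02], [-1.27, 1.25], [0.06, 2.57], [-1.19, 4.33], [0.19, 2], [-2.82, 2.82]. Speed limits (rad/s): [1.89, 1.89, 2.39, 2.39, 3.01, 3.01, 3.01].

### API

Orientations are given as a unit quaternion [w, x, y, z].
In Python, from bench import manip gives the robot as it stands.
- The arm moves only by the tool play_rows, never from a script. Its argument "motion" is a list of rows, each a list of 3 entries, a list of its own where there are three numbers: the shift along the tool's x, y, z in m, then the turn about the tool's z in rad, then the closure in counts, from 0 (fully open) to 255 (shut). A call has 1 to 20 rows; each row shifts and turns the commanded pose from where the row before left it, along the tool's axes as they then stand; what a row does not reach is not made up. A row lasts 1/8 s, in which the tool goes at most 62.5 mm and 10.7 degrees, less where a joint would pass 70% of its speed; a pose out of reach is approached as far as the arm can. A call is refused whole if a number of a shift passes 0.0625 or a number of a turn 0.188, either way. A call with a gripper value outside its range is refused whole. The fingers move at their own pace and stop on an object; "force" is the grip in N (left out, the last holds). Time passes only in rows, so rows that do not move let the fingers close. It gives the time, the measured TCP pose, the force, the opening and the grip force at its end, in the units of the state.
- manip.read_state(): the state, without advancing time (a new reading comes with each control period).
- manip.get_image(name): name is "side" or "top"; returns the picture (480x640x3 uint8, blue, green, red); there is no depth.
- manip.get_calibration(name): a dict with "vfov" (degrees; the focal length in pixels is half the picture's height over the tangent of half this angle, whatever the lens; pixels are square), "cx", "cy" (the principal point, pixels), "dist" ([k1, k2, p1, p2, k3] as OpenCV has them; the pictures are not rectified), "eye" and "attitude" of the camera in the world. Camera axes: x right, y down, z forward; pixel columns grow to the right and rows downward; lengths in m; the calibration is good to about 2 mm. A picture is of the moment at which its call begins. get_calibration takes no time and is no camera call.
- manip.job_done(): hands the job in; it is judged then, once.
The state is a dict: "t": time; "qpos": joint angles; "joint_vel": joint speeds; "joint_efforts": joint torques, N m; "ee_pos": TCP position; "orientation": TCP orientation; "wrist_force": force on the tool from outside, world axes, zero at the start; "ft_torque": the same for the moment, N m; "width": finger opening in m; "grasp_force": force on a finger pad.
Only numpy, scipy, OpenCV 4.12 (cv2) and the standard library are available. Lean on these libraries where they do the work, as an engineer would, in place of code of your own. Each camera call takes 0.05 s, during which the arm holds its last target. There are 200 camera calls.

### The job

Take the lens barrel (the tube with a wider collar at one end, not the plain spacer tube of the same diameter beside it) out of the storage rack and lay it in the V-block so that it rests on both sloping faces, with its plain end facing the upright stop plate, no more than a centimetre from it, and its collar beyond the open end of the block. Then press it down into the V, gently but firmly with about 10 N, and finish while still pressing: do not let up or move away at the end. Leave the spacer tube in its place and everything else on the bench where it is, and keep the arm clear of the chair that stands close on the robot's left.

Things in the scene. Friction and masses are not known exactly. Their poses are not given: they have to be found in the camera images.
- lens_barrel: lens barrel, bare aluminium, 78 mm long, about 150 g: a tube 40 mm in diameter, 66 mm long, then a collar 48 mm in diameter, 12 mm long at its +x end. Origin on its axis, half way along the 78 mm; x along the axis towards the collar (which covers x = 27 to 39 mm); y, z arbitrary. Starts lying loose and level in either of the rack's two places (random), its axis 40 mm above the worktop.
- collar_end (a point): centre of the lens barrel's end face at the collar, 39 mm from the barrel's origin along +x
- spacer_tube: plain aluminium spacer tube, 40 mm in diameter, 78 mm long, no collar; origin on its axis, half way along, x along the axis. Lies in the other place of the rack and stays there.
- rack: grey plastic storage rack fixed to the worktop, 66 mm (x = -39 to +27) by 130 mm (y), origin on its underside. Two ribs (at x = -31 and +19 mm, 8 mm thick, 29 mm high) carry the tubes in V notches; the two places lie along x at y = +39 and -39 mm. The barrel's x points along the rack's x. Beside and above the tubes all is free down to the ribs' tops.
- v_block: V-block fixed to the worktop, origin on the underside of its base plate (78 x 72 x 12 mm), midway along the groove; x along the groove from the stop plate to the open end, z up. Block 60 mm long (x = -30 to +30 mm), 54 mm wide, top edges 57 mm high; 90 degree groove, 34 mm wide at the top. Stop plate at the -x end: inner face at x = -30 mm, 8 mm thick, 40 mm wide, 66 mm high.
- seat (a point): point on the groove's centre line where the lens barrel's origin comes to lie when it rests on both faces with its plain end touching the stop plate (block x = 9 mm, y = 0, 68.3 mm high; the barrel's top is then 88 mm high). The barrel's +x then points along the block's +x.
- v_face_left: the groove's sloping contact face on the block's +y side (45 degrees, 60 mm long, 20 mm wide); same origin and axes as the V-block
- v_face_right: the groove's sloping contact face on the block's -y side; same origin and axes as the V-block
- vial: a screw-cap sample vial, 24 mm diameter, 59 mm tall, standing; origin at the centre of its underside. A bystander: stays where it is.
- memory_stick: a small memory stick, 18x48x8 mm; origin at the centre of its underside. A bystander: stays where it is.
- steel_block: a milled steel block, 30x60x30 mm; origin at the centre of its underside. A bystander: stays where it is.
- pellet_die: a steel pellet die with plunger, 54 mm diameter, 88 mm tall; origin at the centre of its underside. A bystander: stays where it is.
Not all that is in view belongs to the job. What is shaped like the lens_barrel but green or purple is not meant.

How it is judged:
On the way, in this order (a step that is already met when the one before it is completed fails the run):
1. the lens barrel is lifted out of the rack in the gripper (height (world z) of lens_barrel above 0.085 m and contact force between the fingers and lens_barrel above 1 N), for 0.2 s.
2. the lens barrel rests in the V on both faces, plain end to the stop plate (x of lens_barrel in the frame of v_block between 0.006 and 0.023 m and y of lens_barrel in the frame of v_block between -0.002 and 0.002 m and z of lens_barrel in the frame of v_block between 0.0655 and 0.07 m and angle between the x axis of lens_barrel and the x axis of v_block, either way round below 0.05 rad and x of collar_end in the frame of v_block above 0.03 m and contact force between lens_barrel and v_face_left above 0.2 N and contact force between lens_barrel and v_face_right above 0.2 N), for 0.2 s.
At the end, for the whole second after the job is handed in: still pressing: fingers on the barrel and the barrel on each V face with over 2.5 N; barrel still, along the groove within 0.05 rad, centred within 2 mm, axis 65.5 to 70 mm high, plain end at most 14 mm from the stop plate; spacer tube within 15 mm of where it lay (x of lens_barrel in the frame of v_block between 0.006 and 0.023 m and y of lens_barrel in the frame of v_block between -0.002 and 0.002 m and z of lens_barrel in the frame of v_block between 0.0655 and 0.07 m and angle between the x axis of lens_barrel and the x axis of v_block, either way round below 0.05 rad and x of collar_end in the frame of v_block above 0.03 m and contact force between lens_barrel and v_face_left above 2.5 N and contact force between lens_barrel and v_face_right above 2.5 N and contact force between the fingers and lens_barrel above 2.5 N and linear speed of lens_barrel below 0.02 m/s and distance of spacer_tube from where it was at the start of the episode below 0.015 m); the arm keeps its last pose, push and grip.
It fails at once if a V face takes more than 40 N from the barrel (contact force between lens_barrel and v_face_left above 40 N or contact force between lens_barrel and v_face_right above 40 N).
It fails at once if the lens barrel is dropped onto the worktop (height (world z) of lens_barrel below 0.029 m).
It fails at once if the spacer tube is moved by more than 20 mm (distance of spacer_tube from where it was at the start of the episode above 0.02 m).
It fails at once if another thing on the bench is moved by more than 20 mm (distance of any of vial, memory_stick, steel_block, pellet_die from where it was at the start of the episode above 0.02 m).
It also fails if it takes over 45 s, if anything falls off the work surface, if the arm or the gripper's body presses on something with over 40 N, if the wrist force passes 120 N, or if a joint passes its speed limit or range.

## Working session

There is one attempt and no reset: what is moved stays moved. The work goes in short steps, Python scripts to look and compute and a tool call to move; the robot and the scene stay as the last step left them, time stands still between calls to the robot, and variables do not carry over. Pictures are saved under pics/ and viewed, at most 12 in all, crops included, and the job is handed in when it is done.

Besides the shell and the picture viewer there is one more tool, called after ">>>" by a JSON object that holds its "api" and its "payload". play_rows: Moves the arm, as the interface text tells. Its arguments: {"type":"object","properties":{"motion":{"type":"array","items":{"type":"array"}},"force":{"type":"number"}},"required":["motion"]}

```bash
mkdir -p pics; python3 - <<'E'
from bench import manip
import cv2
for n in("side","top"):
    cv2.imwrite(f"pics/{n}0.png",manip.get_image(n)); print(n,manip.get_calibration(n))
print(manip.read_state(), manip.tip_extent)
E
```

```text
side {'vfov': 48.522220488989575, 'cx': 326.5179551484078, 'cy': 244.53154770083893, 'dist': array([0.01450963, 0.        , 0.        , 0.        , 0.        ]), 'eye': array([-0.17342545,  1.17672933,  0.66527333]), 'attitude': array([ 0.14096303, -0.22281012,  0.82243592, -0.50406768])}
top {'vfov': 54.99021816748075, 'cx': 316.2133382288203, 'cy': 249.17795563827852, 'dist': array([-0.02733969,  0.        ,  0.        ,  0.        ,  0.        ]), 'eye': array([0.17642105, 0.16111524, 1.45151468]), 'attitude': array([-0.05884972,  0.71330672, -0.69449711,  0.07351192])}
{'t': 0.1, 'qpos': array([ 1.17545349,  0.41792481, -0.01032888,  1.61410653,  0.00472496,
        1.11071206, -0.05301671]), 'joint_vel': array([-0.00099964, -0.00191353, -0.00058637, -0.00293329,  0.00041704,
       -0.0017351 ,  0.00083902]), 'joint_efforts': array([ 1.83050299e-03, -8.65825582e+01,  6.80402275e-01, -4.35631120e+01,
        1.91026280e-02,  4.87579149e-03,  2.87018111e-05]), 'ee_pos': array([ 0.21649104, -0.58605915,  0.30331923]), 'orientation': array([-5.44000924e-04,  9.84387742e-01,  1.76012658e-01, -1.47476872e-04]), 'wrist_force': array([ 0.044581  , -0.42623877, -0.93735805]), 'ft_torque': array([0.0276264 , 0.01264278, 0.03066096]), 'grasp_force': 0.0, 'width': 0.08515331648104556} 0.0726
```

View pics/top0.png

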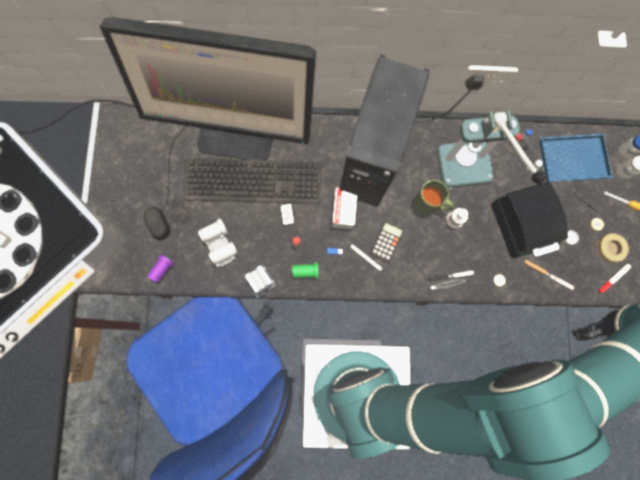

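View pics/side0.png

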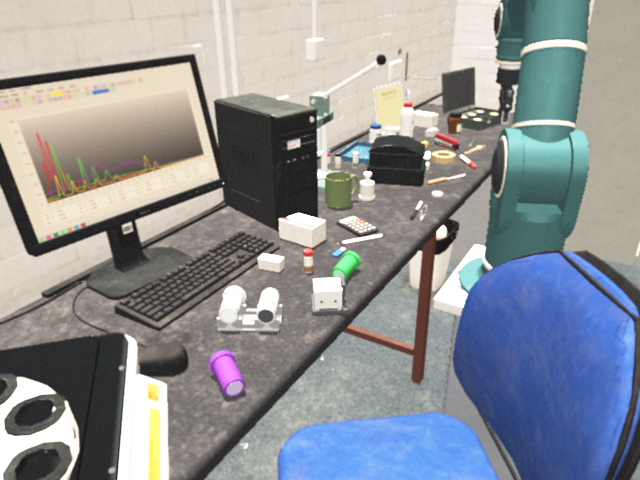

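Candidates: two white tubes in the rack, top view (212,230) and (221,250). The green barrel (305,271) and purple barrel (160,269) are decoys. The V-block is at (260,280). Next is a close crop to pick the tube with the collar.

```bash
python3 - <<'E'
import cv2,numpy as np
t=cv2.imread("pics/top0.png")[205:305,180:290]; s=cv2.imread("pics/side0.png")[270:345,205:355]
a=cv2.resize(t,(605,550),interpolation=2); b=cv2.resize(s,(800,400),interpolation=2)
cv2.imwrite("pics/ct.png",a); cv2.imwrite("pics/cs.png",b)
E
```

```text
(no output)
```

View pics/ct.png

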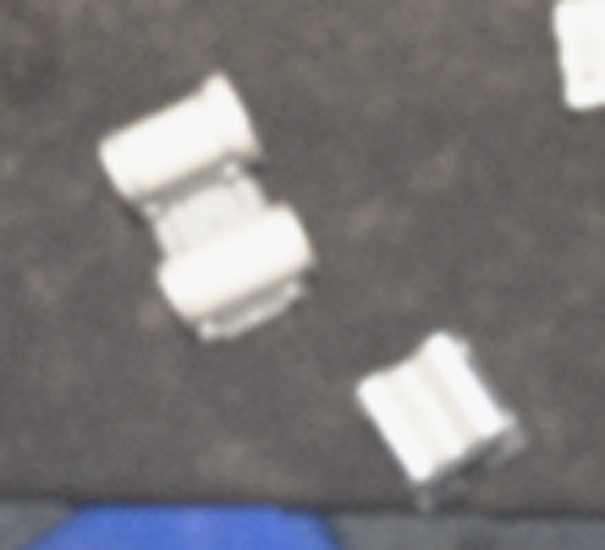

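View pics/cs.png

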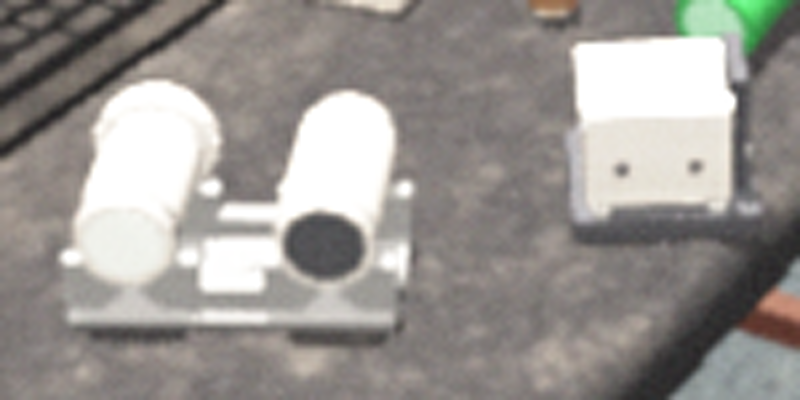

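The barrel is the farther tube, top view about (213,231), with its collar at the right end (223,227). The spacer is at about (223,252). I still need to find which end of the V-block has the stop plate, so I'll stretch the highlights.

```bash
python3 - <<'E'
import cv2,numpy as np
from bench import manip
def avg(n): return np.mean([manip.get_image(n).astype(float) for _ in range(4)],0)
T=avg("top");S=avg("side");np.savez("avg.npz",T=T,S=S)
t=T[264:300,240:280];s=S[270:320,305:350]
f=lambda i:cv2.resize(np.clip((i-110)*255/145,0,255).astype(np.uint8),(400,int(400*i.shape[0]/i.shape[1])),interpolation=1)
a,b=f(t),f(s)
c=np.zeros((max(len(a),len(b)),800,3),np.uint8);c[:len(a),:400]=a;c[:len(b),400:]=b
cv2.imwrite("pics/vb.png",c)
E
```

```text
(no output)
```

View pics/vb.png

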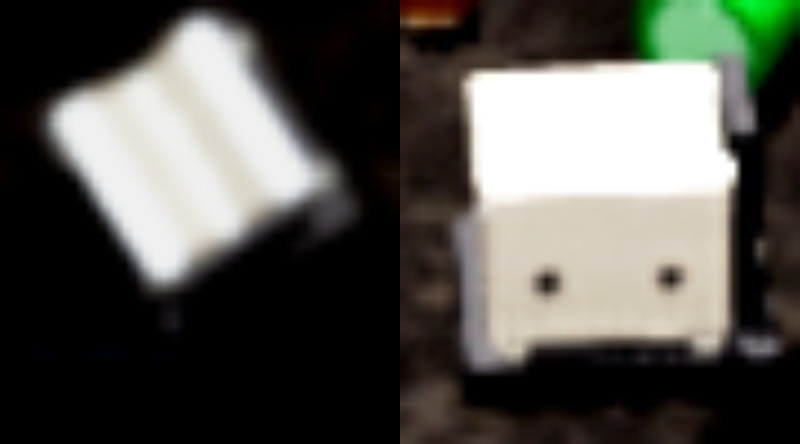

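```bash
python3 - <<'E'
import cv2,numpy as np
d=np.load("avg.npz");T,S=d["T"],d["S"]
f=lambda i:cv2.resize(np.clip(i-20,0,130)*255/130,(400,int(400*i.shape[0]/i.shape[1])),interpolation=1).astype(np.uint8)
a,b=f(T[262:302,238:282]),f(S[265:320,300:355])
c=np.zeros((400,800,3),np.uint8);c[:len(a),:400]=a;c[:len(b),400:]=b
cv2.imwrite("pics/vb2.png",c)
E
```

```text
(no output)
```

View pics/vb2.png

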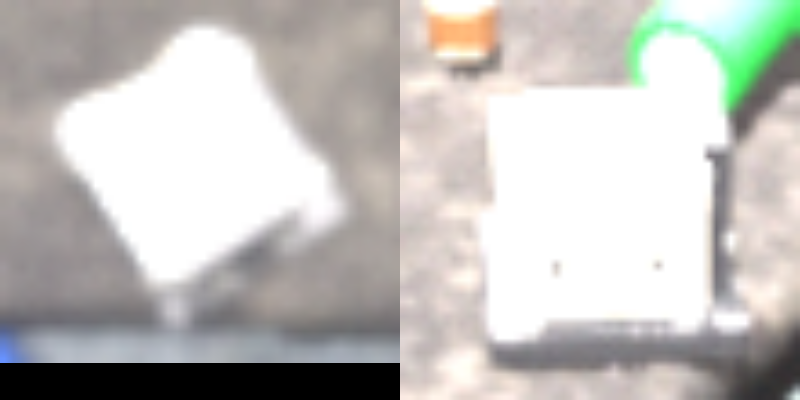

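```bash
cat > h.py <<'E'
import cv2,numpy as np
from scipy.spatial.transform import Rotation as R
from bench import manip
def cal(n):
    c=manip.get_calibration(n); f=240/np.tan(np.radians(c["vfov"]/2))
    K=np.array([[f,0,c["cx"]],[0,f,c["cy"]],[0,0,1.]]); q=np.array(c["attitude"])
    return K,np.array(c["dist"]),np.array(c["eye"]),R.from_quat(q[[1,2,3,0]]).as_matrix()
def plane(n,uv,z):
    K,D,e,M=cal(n); p=cv2.undistortPoints(np.float64(uv).reshape(-1,1,2),K,D)[:,0]
    r=np.c_[p,np.ones(len(p))]@M.T; return e+r*((z-e[2])/r[:,2])[:,None]
def proj(n,P):
    K,D,e,M=cal(n); return cv2.projectPoints((np.atleast_2d(P)-e)@M,np.zeros(3),np.zeros(3),K,D)[0][:,0]
def frame(o,yaw,P):
    c,s=np.cos(yaw),np.sin(yaw); return np.array([o[0],o[1],0])+np.atleast_2d(P)@np.array([[c,s,0],[-s,c,0],[0,0,1]])
E
python3 - <<'E'
from h import *
np.set_printoptions(precision=4,suppress=True)
d=np.load("avg.npz");T,S=d["T"],d["S"]
def rects(img,x0,y0,x1,y1,th,s=8):
    g=cv2.resize(img[y0:y1,x0:x1].mean(2).astype(np.float32),None,fx=s,fy=s,interpolation=cv2.INTER_CUBIC)
    cs=cv2.findContours((g>th).astype(np.uint8),0,2)[0]
    return [((c[:,0]+.5)/s-.5+[x0,y0]) for c in cs if cv2.contourArea(c)>40*s*s]
for box,z,th in(((242,262,282,302),.057,170),((192,212,245,270),.045,165)):
    for c in rects(T,*box,th):
        w=plane("top",c,z); r=cv2.minAreaRect((w[:,:2]*1000).astype(np.float32))
        print(box,r,"\n",cv2.boxPoints(r)/1000)
E
```

```text
(242, 262, 282, 302) ((346.4969787597656, 308.6958923339844), (67.84111785888672, 66.00999450683594), 34.292747497558594) 
 [[0.2999 0.3169]
 [0.3371 0.2623]
 [0.3931 0.3005]
 [0.3559 0.3551]]
(192, 212, 245, 270) ((455.0041198730469, 441.6053771972656), (140.36268615722656, 85.22705841064453), 28.432092666625977) 
 [[0.373  0.4457]
 [0.4136 0.3707]
 [0.537  0.4375]
 [0.4964 0.5125]]
```

```bash
python3 - <<'E'
from h import *
np.set_printoptions(precision=4,suppress=True)
d=np.load("avg.npz");T,S=d["T"],d["S"]
c=np.array([[60,130],[205,25],[330,185],[165,290]])*.11+[238,262]-.5
w=plane("top",c,.057);print(w,np.linalg.norm(np.diff(w,axis=0),axis=1))
ys=np.degrees([np.arctan2(*(w[0]-w[3])[[1,0]]),np.arctan2(*(w[1]-w[2])[[1,0]])]);print(ys,w.mean(0))
o=w.mean(0);yaw=np.radians(34.3)
def draw(img,n,x0,y0,x1,y1,s):
    g=cv2.resize(np.clip((img[y0:y1,x0:x1]-60)*1.3,0,255).astype(np.uint8),None,fx=s,fy=s,interpolation=1)
    def pl(P,col):
        p=(proj(n,frame(o,yaw,P))-[x0,y0]+.5)*s; cv2.polylines(g,[np.int32(p)],True,col,1)
    pl([[-.03,-.027,.057],[.03,-.027,.057],[.03,.027,.057],[-.03,.027,.057]],(0,0,255))
    pl([[-.039,-.036,.012],[.039,-.036,.012],[.039,.036,.012],[-.039,.036,.012]],(255,0,0))
    for k,col in((-1,(0,200,0)),(1,(200,0,200))):
        pl([[k*.03,-.02,.066],[k*.038,-.02,.066],[k*.038,.02,.066],[k*.03,.02,.066]],col)
    return g
a=draw(T,"top",238,260,283,303,9);b=draw(S,"side",300,262,355,325,7)
c=np.zeros((max(len(a),len(b)),a.shape[1]+b.shape[1],3),np.uint8);c[:len(a),:a.shape[1]]=a;c[:len(b),a.shape[1]:]=b
cv2.imwrite("pics/hyp.png",c);print(c.shape)
E
```

```text
[[0.3528 0.3523 0.057 ]
 [0.3896 0.3056 0.057 ]
 [0.3368 0.2615 0.057 ]
 [0.3003 0.3147 0.057 ]] [0.0594 0.0688 0.0645]
[35.6321 39.9091] [0.3449 0.3085 0.057 ]
(441, 790, 3)
```

View pics/hyp.png

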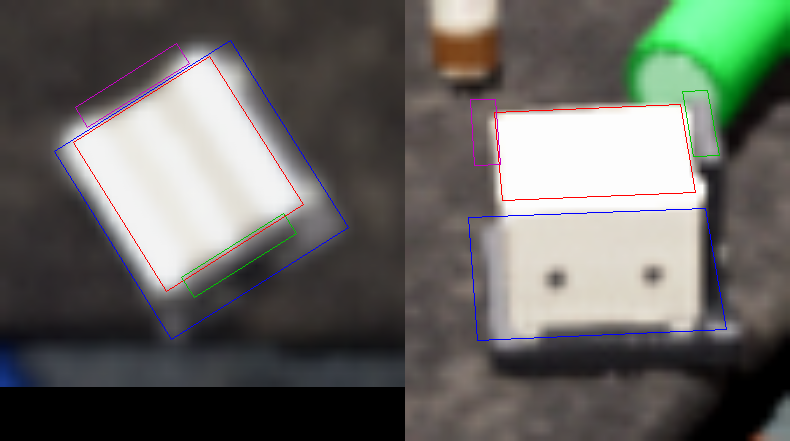

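The projected outline of the stop plate matches the grey upright at the block's lower-right end in the top view. The block's +x (open end) therefore points to the upper left. Next I'll work out the positions from both views.

```bash
python3 - <<'E'
from h import *
from scipy.optimize import least_squares
np.set_printoptions(precision=4,suppress=True)
d=np.load("avg.npz");T,S=d["T"],d["S"]
# block corners (order +x+y,+x-y,-x-y,-x+y)
top=np.array([[66,135],[205,52],[310,200],[165,292]])/9+[237.5,259.5]
sd=(np.array([[505,213],[493,110],[687,103],[705,203]])-[405,0])/7+[299.5,261.5]
P=np.array([[.03,.027,.057],[.03,-.027,.057],[-.03,-.027,.057],[-.03,.027,.057]])
for n,c in(("top",top),("side",sd)):
    w=plane(n,c,.057);print(n,w[:,:2].tolist(),"centre",w.mean(0)[:2])
    r=least_squares(lambda p:(proj(n,frame(p[:2],p[2],P))-c).ravel(),[.345,.31,.6]);print("fit",r.x,np.degrees(r.x[2]),r.fun)
# tubes, top
x0,y0,s=190,210,8
g=cv2.resize(T[y0:272,x0:247].mean(2).astype(np.float32),None,fx=s,fy=s,interpolation=cv2.INTER_CUBIC)
for th in(185,200,215,230):
  for c in cv2.findContours((g>th).astype(np.uint8),0,2)[0]:
    if cv2.contourArea(c)>100*s*s:
        w=plane("top",(c[:,0]+.5)/s-.5+[x0,y0],.042);r=cv2.minAreaRect((w[:,:2]*1000).astype(np.float32));print(th,r)
ct=lambda a:np.array(a)/5.5+[179.5,204.5]
print("top hand barrel ends",plane("top",ct([[115,178],[238,115]]),.04),"spacer",plane("top",ct([[178,300],[302,235]]),.04))
print("side plain end",plane("side",np.array([[122,245],[325,246]])*.1875+[204.5,269.5],.04))
ch=plane("top",[[290,375],[283,330],[170,470]],.3);print("chair",ch)
E
```

```text
top [[0.35680203258301, 0.35026486185501127], [0.3864374295987767, 0.3047616131530573], [0.33705767438888123, 0.2671059363250523], [0.30473667738278926, 0.3143518192047297]] centre [0.3463 0.3091]
fit [0.3462 0.3091 0.6107] 34.98824150584522 [ 0.576   0.4946  0.1825  0.0487 -0.8859 -0.0536  0.1282 -0.4756]
side [[0.3499038329947437, 0.35331049378663226], [0.3861512936946201, 0.3021724819693963], [0.33416171485881785, 0.26717915967045014], [0.299494842217478, 0.31762599370483224]] centre [0.3424 0.3101]
fit [0.3422 0.3104 0.612 ] 35.06394937959952 [ 0.3394 -0.9213  0.6691  1.1018 -0.4601  0.875  -0.542  -0.8147]
185 ((439.15179443359375, 434.07916259765625), (73.31813049316406, 83.6736068725586), 31.573272705078125)
185 ((493.0550842285156, 461.8257141113281), (47.424476623535156, 83.51693725585938), 33.44036865234375)
200 ((437.91790771484375, 432.4111328125), (63.905174255371094, 82.62918853759766), 27.60293960571289)
200 ((493.42138671875, 462.04241943359375), (44.70777893066406, 82.3442611694336), 33.578426361083984)
215 ((437.962158203125, 432.28326416015625), (60.887691497802734, 81.30896759033203), 27.56691551208496)
215 ((493.8002624511719, 462.3348693847656), (41.85664367675781, 81.0770263671875), 33.643089294433594)
230 ((437.8815612792969, 432.21240234375), (56.326499938964844, 79.75065612792969), 27.19009017944336)
230 ((494.6640625, 462.9325256347656), (37.301849365234375, 79.50520324707031), 33.010311126708984)
top hand barrel ends [[0.4732 0.4971 0.04  ]
 [0.5119 0.4298 0.04  ]] spacer [[0.4042 0.4568 0.04  ]
 [0.4434 0.3894 0.04  ]]
side plain end [[0.4709 0.4965 0.04  ]
 [0.4025 0.4579 0.04  ]]
chair [[ 0.0837  0.1956  0.3   ]
 [ 0.1906  0.2165  0.3   ]
 [-0.1392  0.4682  0.3   ]]
```

>>> {"api": "play_rows", "payload": {"motion": [[[0.04, -0.045, 0], 0, 110], [[0.04, -0.045, 0], 0, 110], [[0.04, -0.045, 0], 0, 110], [[0.04, -0.045, 0], 0, 110], [[0.03, -0.05, 0], 0, 110], [[0.03, -0.05, 0], 0, 110], [[0.02, -0.05, 0], 0, 110], [[0.02, -0.05, 0], 0, 110]]}}

```text
t: 1.5
ee_pos: [0.3286, -0.138, 0.3041]
orientation: [0.0, 0.984, 0.176, 0.0]
wrist_force: [1.8, 0.6, 0.9]
width: 0.0486
grasp_force: 0.0
```

>>> {"api": "play_rows", "payload": {"motion": [[[0.03, 0, 0], -0.174, 110], [[0.03, 0, 0], -0.174, 110], [[0, 0, 0], -0.174, 110], [[0, 0, 0], -0.174, 110], [[0, 0, 0], -0.174, 110], [[0, 0, 0], -0.174, 110], [[0, 0, 0], -0.174, 110], [[0, 0, 0], -0.174, 110], [[0, 0, 0], -0.174, 110], [[0, 0, 0], -0.174, 110], [[0, 0, 0], 0, 110], [[0, 0, 0], 0, 110]]}}

```text
t: 3.0
ee_pos: [0.3828, -0.1142, 0.3039]
orientation: [0.0, 0.502, 0.865, -0.0]
wrist_force: [0.4, -0.6, -0.3]
width: 0.0484
grasp_force: 0.0
```

>>> {"api": "play_rows", "payload": {"motion": [[[0.045, 0.038, 0], 0, 85], [[0.045, 0.038, 0], 0, 85], [[0.045, 0.038, 0], 0, 85], [[0.045, 0.038, 0], 0, 85], [[0.045, 0.038, 0], 0, 85], [[0.045, 0.038, 0], 0, 85], [[0.045, 0.038, 0], 0, 85], [[0.045, 0.038, 0], 0, 85], [[0.045, 0.038, 0.02], 0, 85], [[0.045, 0.038, 0.03], 0, 85], [[0, 0, 0.05], 0, 85], [[0, 0, 0], 0, 85], [[0, 0, 0], 0, 85]]}}

```text
t: 4.62
ee_pos: [0.4873, 0.4622, 0.2074]
orientation: [0.0, 0.501, 0.865, 0.001]
wrist_force: [-0.1, -0.2, 0.7]
width: 0.0569
grasp_force: 0.0
```

```bash
python3 - <<'E'
from h import *
s=manip.read_state();print(s["ee_pos"],s["qpos"],s["width"])
S=manip.get_image("side");cv2.imwrite("pics/s1.png",cv2.resize(S[130:370,130:450],(800,600)))
E
```

```text
[0.48730693 0.46218493 0.20742606] [-0.35333797  0.69007893 -0.67113616  1.5513296   0.46993889  1.0649454
 -0.62263874] 0.056874146255426465
```

View pics/s1.png

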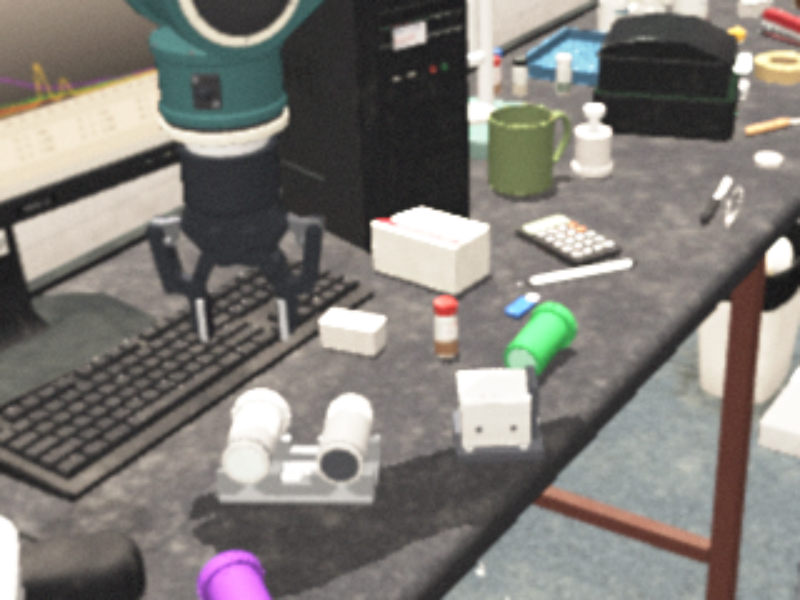

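Fingers hang centred over the barrel; fingertips are at crop (205,340) and (285,338), barrel in the left place with its collar at the far end. I'll check the fingertip height and alignment by projection.

```bash
python3 - <<'E'
from h import *
for z in(.13,.135,.14,.145,.15): print(z,proj("side",[.4873,.4622,z]))
for d in(.42,-.42):
  pass
y=np.array([.8655,.501,0])
for z in(.135,.142): print(proj("side",[np.array([.4873,.4622,z])+k*.0325*y for k in(-1,1)]))
E
```

```text
0.13 [[228.09400734 268.3072422 ]]
0.135 [[227.87223531 266.17445779]]
0.14 [[227.64949507 264.03282088]]
0.145 [[227.42577998 261.88227319]]
0.15 [[227.2010833  259.72275588]]
[[243.75831002 266.13937275]
 [211.9891351  266.21008634]]
[[243.49244551 263.13791809]
 [211.63077521 263.20989968]]
```

>>> {"api": "play_rows", "payload": {"motion": [[[0, 0.004, 0.02], 0, 85], [[0, 0, 0.03], 0, 85], [[0, 0, 0.03], 0, 85], [[0, 0, 0.015], 0, 85], [[0, 0, 0.008], 0, 85], [[0, 0, 0], 0, 85], [[0, 0, 0], 0, 85]]}}

```text
t: 5.55
ee_pos: [0.4905, 0.4646, 0.1035]
orientation: [0.0, 0.5, 0.866, 0.001]
wrist_force: [-0.1, 0.1, 0.2]
width: 0.0569
grasp_force: 0.0
```

>>> {"api": "play_rows", "payload": {"motion": [[[0, 0, 0], 0, 255], [[0, 0, 0], 0, 255], [[0, 0, 0], 0, 255], [[0, 0, 0], 0, 255], [[0, 0, 0], 0, 255], [[0, 0, 0], 0, 255]], "force": 30}}

```text
t: 6.3
ee_pos: [0.4901, 0.4643, 0.1034]
orientation: [0.0, 0.5, 0.866, 0.0]
wrist_force: [-4.4, -3.0, 7.7]
width: 0.0392
grasp_force: 29.2
```

>>> {"api": "play_rows", "payload": {"motion": [[[0, 0, -0.01], 0, 255], [[0, 0, -0.03], 0, 255], [[0, 0, -0.04], 0, 255], [[0, 0, -0.04], 0, 255], [[0, 0, -0.03], 0, 255], [[0, 0, 0], 0, 255], [[0, 0, 0], 0, 255]]}}

```text
t: 7.18
ee_pos: [0.4901, 0.464, 0.2523]
orientation: [0.0, 0.5, 0.866, -0.0]
wrist_force: [-0.2, 0.1, -1.9]
width: 0.0391
grasp_force: 30.5
```

```bash
python3 - <<'E'
from h import *
s=manip.read_state();print(s["ee_pos"],s["qpos"],s["width"],s["wrist_force"])
S=manip.get_image("side");cv2.imwrite("pics/s2.png",cv2.resize(S[180:340,180:340],(600,600),interpolation=2))
E
```

```text
[0.49009426 0.46397937 0.2522533 ] [-0.34269726  0.65078276 -0.69264912  1.50682044  0.43907057  1.14395633
 -0.59543521] 0.03906670155808129 [-0.20611218  0.11740575 -1.9391905 ]
```

View pics/s2.png

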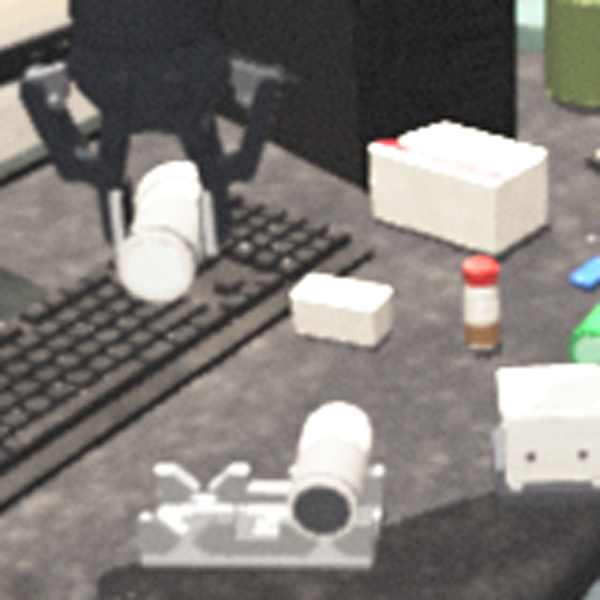

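Barrel is in the gripper, level, collar away from the camera; the spacer is still in place. Working out the move to the V-block, including the barrel's offset along the grip.

```bash
python3 - <<'E'
from h import *
np.set_printoptions(precision=4,suppress=True)
tcp=np.array([.4901,.4640,.2523]); xt=np.array([-.5,.866,0])
pe=plane("side",[[221.4,251.5]],.189)[0]; print("plain end along tool x",(pe-tcp)@xt, "lateral",(pe-tcp)@[.866,.5,0])
e=cal("side")[2]
for uv in((530,255),(470,290)):
    r=plane("side",[uv],0)[0]-e
    for y in(.2,.3,.45): print(uv,e+r*((y-e[1])/r[1]))
off=(pe-tcp)@xt-.039
a=np.radians(35);bx=np.array([np.cos(a),np.sin(a),0])
for o in([.346,.309,0],[.3425,.310,0],[.344,.310,0]):
    print(o, "tcp", np.array(o)+.014*bx+off*bx)  # barrel origin at tcp+off*xt; xt=-bx
E
```

```text
plain end along tool x 0.038330028476265196 lateral -0.0024685260231817052
(530, 255) [-0.0465  0.2     0.1809]
(530, 255) [-0.0595  0.3     0.2305]
(530, 255) [-0.079   0.45    0.3049]
(470, 290) [0.0575 0.2    0.0699]
(470, 290) [0.0339 0.3    0.1309]
(470, 290) [-0.0016  0.45    0.2223]
[0.346, 0.309, 0] tcp [0.3569 0.3166 0.    ]
[0.3425, 0.31, 0] tcp [0.3534 0.3176 0.    ]
[0.344, 0.31, 0] tcp [0.3549 0.3176 0.    ]
```

>>> {"api": "play_rows", "payload": {"motion": [[[0, 0, 0], -0.184, 255], [[0, 0, 0], -0.184, 255], [[0, 0, 0], -0.184, 255], [[0, 0, 0], -0.184, 255], [[0, 0, 0], -0.184, 255], [[0, 0, 0], -0.184, 255], [[0, 0, 0], -0.184, 255], [[0, 0, 0], -0.184, 255], [[0, 0, 0], -0.184, 255], [[0.039, -0.0085, 0], 0, 255], [[0.039, -0.0085, 0], 0, 255], [[0.039, -0.0085, 0], 0, 255], [[0.039, -0.0085, 0], 0, 255], [[0.039, -0.0085, 0], 0, 255], [[0, 0, 0.03], 0, 255], [[0, 0, 0.03], 0, 255], [[0, 0, 0.02], 0, 255], [[0, 0, 0], 0, 255], [[0, 0, 0], 0, 255]]}}

```text
t: 9.6
ee_pos: [0.3544, 0.3183, 0.173]
orientation: [0.0, -0.3, 0.954, 0.0]
wrist_force: [0.4, 1.1, -0.8]
width: 0.0387
grasp_force: 30.6
```

```bash
python3 - <<'E'
from h import *
s=manip.read_state();print(s["ee_pos"],s["orientation"],s["qpos"],s["width"],s["wrist_force"])
S=manip.get_image("side");T=manip.get_image("top")
a=cv2.resize(S[210:335,275:375],(480,600),interpolation=2);b=cv2.resize(T[240:310,230:290],(310,362),interpolation=2)
c=np.zeros((600,790,3),np.uint8);c[:,:480]=a;c[:362,480:]=b;cv2.imwrite("pics/s3.png",c)
E
```

```text
[0.35436788 0.31826897 0.1730424 ] [ 2.67718407e-06 -2.99610788e-01  9.54061481e-01  2.55561837e-04] [ 0.07422139  0.58274227 -1.07980414  2.06047828  0.66792927  0.89943258
  0.79631322] 0.03869301911397172 [ 0.38754076  1.08865649 -0.82929092]
```

View pics/s3.png

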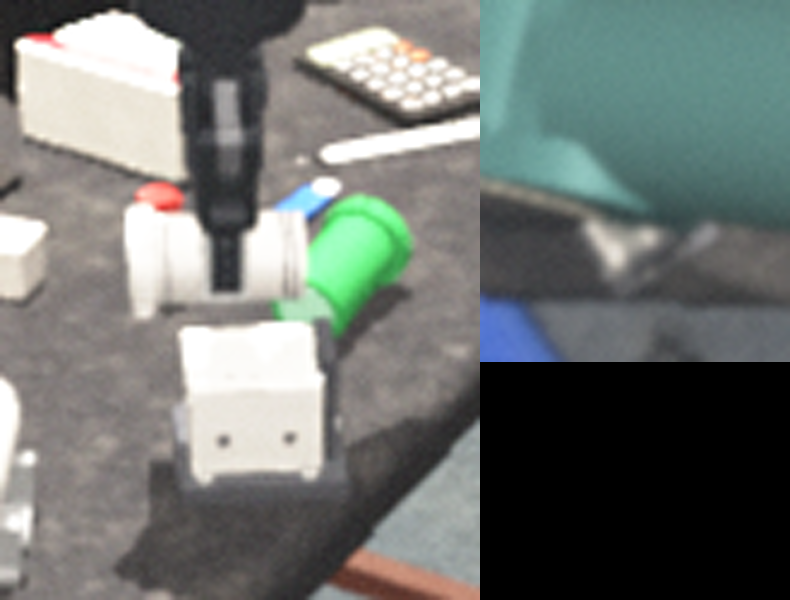

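The barrel hangs above the block, in line with the groove. Its collar is past the open end (crop 140,260) and its plain end is by the stop (300,255). Lowering by feel.

>>> {"api": "play_rows", "payload": {"motion": [[[0, -0.0008, 0.015], 0, 255], [[0, 0, 0.015], 0, 255], [[0, 0, 0.005], 0, 255], [[0, 0, 0], 0, 255], [[0, 0, 0], 0, 255]]}}

```text
t: 10.32
ee_pos: [0.3549, 0.3175, 0.1378]
orientation: [0.0, -0.3, 0.954, 0.0]
wrist_force: [-1.3, -0.4, -1.4]
width: 0.0393
grasp_force: 30.6
```

>>> {"api": "play_rows", "payload": {"motion": [[[0, 0, 0.001], 0, 255], [[0, 0, 0.001], 0, 255], [[0, 0, 0], 0, 255]]}}

```text
t: 10.7
ee_pos: [0.3549, 0.3173, 0.1356]
orientation: [0.0, -0.299, 0.954, 0.0]
wrist_force: [-1.0, -0.5, -1.4]
width: 0.039
grasp_force: 30.6
```

>>> {"api": "play_rows", "payload": {"motion": [[[0, 0, 0.001], 0, 255], [[0, 0, 0.001], 0, 255], [[0, 0, 0], 0, 255]]}}

```text
t: 11.08
ee_pos: [0.3548, 0.3175, 0.1336]
orientation: [0.0, -0.3, 0.954, 0.0]
wrist_force: [0.2, 0.0, -1.0]
width: 0.0387
grasp_force: 30.7
```

>>> {"api": "play_rows", "payload": {"motion": [[[0, 0, 0.001], 0, 255], [[0, 0, 0], 0, 255], [[0, 0, 0], 0, 255]]}}

```text
t: 11.45
ee_pos: [0.3547, 0.3179, 0.1328]
orientation: [0.0, -0.3, 0.954, 0.001]
wrist_force: [-3.7, 3.4, 6.0]
width: 0.039
grasp_force: 31.2
```

Touched the -y face first, so I'll shift about 1 mm towards +y and continue down.

>>> {"api": "play_rows", "payload": {"motion": [[[0, 0.001, 0], 0, 255], [[0, 0, 0], 0, 255], [[0, 0, 0], 0, 255]]}}

```text
t: 11.82
ee_pos: [0.3543, 0.3182, 0.1325]
orientation: [0.0, -0.299, 0.954, 0.0]
wrist_force: [-0.7, 1.4, 1.2]
width: 0.0387
grasp_force: 30.8
```

>>> {"api": "play_rows", "payload": {"motion": [[[0, 0, 0.001], 0, 255], [[0, 0, 0], 0, 255], [[0, 0, 0], 0, 255]]}}

```text
t: 12.2
ee_pos: [0.3542, 0.3186, 0.1319]
orientation: [0.0, -0.3, 0.954, 0.0]
wrist_force: [-2.8, 1.8, 10.7]
width: 0.0391
grasp_force: 31.6
```

>>> {"api": "play_rows", "payload": {"motion": [[[0, 0.0006, 0], 0, 255], [[0, 0, 0], 0, 255], [[0, 0, 0], 0, 255], [[0, 0, 0], 0, 255]]}}

```text
t: 12.7
ee_pos: [0.3541, 0.3187, 0.1319]
orientation: [0.0, -0.299, 0.954, -0.0]
wrist_force: [-1.4, -0.5, 11.6]
width: 0.0393
grasp_force: 31.7
```

```bash
python3 - <<'E'
from h import *
s=manip.read_state();print(s["ee_pos"],s["width"],s["wrist_force"],s["ft_torque"])
S=manip.get_image("side")
cv2.imwrite("pics/s4.png",cv2.resize(S[235:335,275:375],(600,600),interpolation=2))
E
```

```text
[0.35412811 0.31871037 0.13187505] 0.039287438498764066 [-1.39911155 -0.5093804  11.63172039] [-0.17385517  0.17927965  0.23266323]
```

View pics/s4.png

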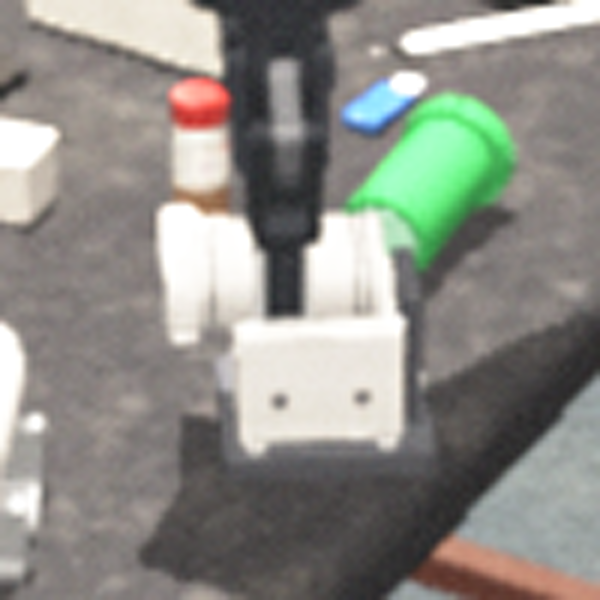

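The barrel lies in the V with its plain end by the stop (crop 395,250) and collar beyond the open end (180,275). The fingertips end near the block's top (285,312). Opening the gripper will show whether the push goes through the barrel or the fingers are standing on the block.

>>> {"api": "play_rows", "payload": {"motion": [[[0, 0, 0], 0, 105], [[0, 0, 0], 0, 105], [[0, 0, 0], 0, 105], [[0, 0, 0], 0, 105]]}}

```text
t: 13.25
ee_pos: [0.3539, 0.3186, 0.1315]
orientation: [-0.0, -0.299, 0.954, 0.0]
wrist_force: [-0.5, 0.0, 0.1]
width: 0.05
grasp_force: 0.0
```

The force dropped to zero, so the push went through the barrel and the barrel is seated. Re-gripping and pressing again.

>>> {"api": "play_rows", "payload": {"motion": [[[0, 0, 0], 0, 255], [[0, 0, 0], 0, 255], [[0, 0, 0], 0, 255], [[0, 0, 0], 0, 255], [[0, 0, 0], 0, 255]]}}

```text
t: 13.88
ee_pos: [0.3539, 0.3187, 0.1317]
orientation: [0.0, -0.3, 0.954, 0.0]
wrist_force: [-1.3, -1.3, 5.4]
width: 0.039
grasp_force: 29.6
```

>>> {"api": "play_rows", "payload": {"motion": [[[0, 0, 0.0005], 0, 255], [[0, 0, 0], 0, 255], [[0, 0, 0], 0, 255], [[0, 0, 0], 0, 255]]}}

```text
t: 14.38
ee_pos: [0.3539, 0.3188, 0.1315]
orientation: [0.0, -0.3, 0.954, -0.0]
wrist_force: [-4.1, -5.1, 18.1]
width: 0.0393
grasp_force: 31.0
```

>>> {"api": "play_rows", "payload": {"motion": [[[0, 0, -0.0003], 0, 255], [[0, 0, 0], 0, 255], [[0, 0, 0], 0, 255], [[0, 0, 0], 0, 255]]}}

```text
t: 14.88
ee_pos: [0.3539, 0.3187, 0.1316]
orientation: [0.0, -0.3, 0.954, -0.0]
wrist_force: [-2.5, -2.5, 10.3]
width: 0.0386
grasp_force: 30.0
```

>>> {"api": "play_rows", "payload": {"motion": [[[0, 0, 0], 0, 255], [[0, 0, 0], 0, 255], [[0, 0, 0], 0, 255], [[0, 0, 0], 0, 255]]}}

```text
t: 15.38
ee_pos: [0.3539, 0.3187, 0.1316]
orientation: [0.0, -0.3, 0.954, -0.0]
wrist_force: [-2.4, -0.9, 10.4]
width: 0.0387
grasp_force: 30.0
```

```bash
python3 -c "
from bench import manip
print(manip.job_done())"
```

```text
the job is handed in; nothing more can be done
None
```

The lens barrel is in the V-block, plain end towards the stop plate and collar past the open end, pressed down with a steady 10.4 N on the wrist sensor; I handed the job in at about 15 s with the press still held, and no verdict was shown.

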